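# Fetch the trimming tool from the touch-latch drawer

### The arm

A 6-joint arm with a two-finger parallel gripper is mounted at the origin on the work surface. World frame = base frame: x ahead of the robot, y to its left, z up, the work surface at z = 0. Lengths are in m, angles in rad, forces in N, time in s.
With the tool pointing down it reaches from about 0.25 to 0.85 m from the base axis. Payload 12.5 kg.
Tool frame: the origin (TCP) lies at the centre of the arm's flange, where the gripper is bolted on; the fingertips stand 186 mm ahead of it and the grasp point (between the pads) lies 167 mm ahead of it (manip.grip_depth is the distance from the TCP to the grasp point, in m); z points along the fingers, y is the direction in which the jaws open and shut (so a half turn about z gives the same grasp; the last joint's range is limited). The gripper opens to 93 mm and grips with 3 to 60 N. Pads are 15 mm wide; open, the fingers measure 128 mm over their backs; the gripper's body (75 mm by 188 mm) begins 65 mm behind the grasp point.
Start: joints at [1.089, 0.351, 1.652, -0, 1.139, -0.085], TCP at [0.213, 0.507, 0.405] pointing down, gripper open.
Joint ranges: [-2.75, 2.75], [-0.79, 2.1], [0.01, 2.65], [-1.57, 4.71], [0.07, 3.14], [-2.87, 2.87]. Speed limits (rad/s): [2.22, 2.22, 2.79, 3.14, 3.14, 3.14].

### API

Orientations are given as [roll, pitch, yaw] about the fixed x, y, z axes, in that order (R = Rz(yaw) Ry(pitch) Rx(roll)).
In Python, from workcell import manip, get_image, calibration gives the robot as it stands.
- The arm moves only by the tool jog_arm, never from a script. Its argument "increments" is a list of rows, each an object with "twist": the turn, a rotation vector about the world's x, y, z in rad, a list of three; "offset": the shift along the world's x, y, z in m, a list of three; "grip": the opening, from -1 (shut) to 1 (fully open). In form: [{"twist": [wx, wy, wz], "offset": [tx, ty, tz], "grip": grip}, ...]. A call has 1 to 12 rows; each row shifts and turns the pose as measured when the row begins; what a row does not reach is not made up. A row lasts 1/10 s, in which the tool goes at most 50 mm and 8.59 degrees, less where a joint would pass 70% of its speed; a pose out of reach is approached as far as the arm can. A call with a gripper value outside its range is refused whole. The fingers move at their own pace and stop on an object; the grip force is fixed at half the most. Time passes only in rows, so rows that do not move let the fingers close. It gives the time, the measured TCP pose, the force and the opening at its end, in the units of the state.
- manip.read_state(): the state, without advancing time (a new reading comes with each control period).
- get_image(name): name is "scene" or "top" or "wrist"; returns (picture, depth): 480x640x3 uint8, blue, green, red; 480x640 float32, m along the optical axis (not along the pixel's ray), 0 where there is no reading.
- calibration(name): a dict with "fx", "fy", "cx", "cy" (pixels), "position" and "attitude" of the camera in the world; the wrist camera has in their place "tool_from_camera" (4x4, takes a point from camera to tool coordinates, whose origin is the TCP and whose axes are the flange's). Camera axes: x right, y down, z forward; pixel columns grow to the right and rows downward; lengths in m; the calibration is good to about 2 mm. A picture is of the moment at which its call begins: read the wrist's pose just before it. calibration takes no time and is no camera call.
- manip.job_done(): hands the job in, once; it reports no verdict.
The state is a dict: "time": time; "q": joint angles; "joint_vel": joint speeds; "joint_torque": joint torques, N m; "tool_pos": TCP position; "tool_rot": TCP orientation; "contact_force": force on the tool from outside, world axes, zero at the start; "wrist_torque": the same for the moment, N m; "gripper_width": finger opening in m.
Only numpy, scipy, OpenCV 4.12 (cv2) and the standard library are available. Lean on these libraries where they do the work, as an engineer would, in place of code of your own. Each camera call takes 0.05 s, during which the arm holds its last target.

### The job

The trimming tool is in the wider of the chest's two handleless drawers: press that drawer's front in until it springs out, then draw it fully open by its front. Lift out the trimming tool and lay it (do not drop it) so that all of it lies flat inside the shallow tray. Leave the wide drawer open, the narrow drawer shut, and the bowl, pot and cup where they stand.

Things in the scene. Friction and masses are not known exactly. Their poses are not given: they have to be found in the camera images.
- chest: Low light-wood tool chest, screwed to the bench, 270 deep x 250 wide x 82 mm high. Origin on the bench top under the middle of its front face; x points from the front face into the chest, y along the front, z up. Two drawers side by side, without handles: the wide one at +y, the narrow one at -y. The drawers open along the chest's -x.
- wide_drawer (a joint): How far the wide drawer is out, in m: 0 latched shut, about 0.045 sprung out, 0.130 fully open. Pressing the front in 7 to 10 mm (stop at 10 mm; 7 to 11 N) trips the latch; when the press is taken away it springs out at about 0.2 m/s. It does not latch again: pushed below 0.045 it springs back out. Pulling it further takes 1 to 4 N; it stays where it is left.
- narrow_drawer (a joint): The same for the narrow drawer (front 84 mm wide): 0 shut. It works the same way and must stay shut.
- wide_drawer_front (a point): Centre of the outer face of the wide drawer's front panel, 38 mm above the bench; moves with the drawer. The panel is dark wood, 150 wide, 60 high (8 to 68 mm above the bench) and 16 mm thick; shut, its outer face stands 28 mm in front of the chest's face and its back 12 mm. Axes as the chest's.
- wide_drawer_top (a point): Middle of the top edge of the same panel (68 mm above the bench, 8 mm behind its outer face): where to pinch the 16 mm panel from above once the drawer is out. Behind it the drawer is an open-topped box: inside 122 wide, 185 mm long, floor 25 mm and side walls' tops 58 mm above the bench.
- trimmer: Loop trimming tool lying loose in the wide drawer (out of sight until it is drawn out), 70 g: dark wooden handle 76 long, 16 x 16 mm, then a flat thin steel wire loop 38 mm wide up to 72 mm from the origin. Origin on the underside of the handle, at its middle; x points along the handle to the loop, z up. The handle is nearer the drawer's front, the loop points into the chest.
- trimmer_tip (a point): Far end of the loop, 70 mm along the tool's x from its origin, 8 mm above its underside.
- trimmer_butt (a point): Free end of the handle, 38 mm along the tool's -x from its origin, 8 mm above its underside.
- tray: Shallow plywood tray fixed on the bench, to the left or the right of the chest's front, 200 (x) x 150 (y) x 22 mm high, walls and floor 6 mm thick, so its inner floor is 6 mm above the bench. Origin under its centre.
- water_bowl: Terracotta bowl, 150 mm across, 65 mm high, loose, on the other side from the tray. Origin under its centre.
- pot: Grey unfired clay pot, 112 mm across, 120 mm high, loose. Origin under its centre.
- slip_cup: White cup, 84 mm across, 90 mm high, loose. Origin under its centre.

How it is judged:
On the way, in this order (a step that is already met when the one before it is completed fails the run):
1. the wide drawer has been pressed and has sprung out at least 30 mm (value of joint wide_drawer above 0.03 m), for 0.1 s.
2. the wide drawer has been drawn open at least 115 mm (value of joint wide_drawer above 0.115 m), for 0.2 s.
3. the trimming tool has been lifted clear of the drawer (over 75 mm above the bench) (height (world z) of trimmer above 0.075 m), for 0.1 s.
At the end, for the whole second after the job is handed in: Both ends of the trimming tool are inside the tray's walls and no more than 25 mm above the tray's underside, the tool lies flat, either face up, within 0.2 rad of level and is at rest (under 20 mm/s); the wide drawer is out more than 100 mm and the narrow drawer less than 10 mm (x of trimmer_tip in the frame of tray between -0.094 and 0.094 m and y of trimmer_tip in the frame of tray between -0.069 and 0.069 m and z of each of trimmer_tip, trimmer_butt in the frame of tray below 0.025 m and x of trimmer_butt in the frame of tray between -0.094 and 0.094 m and y of trimmer_butt in the frame of tray between -0.069 and 0.069 m and (angle between trimmer's own z axis and vertical below 0.2 rad or angle between trimmer's own z axis and vertical above 2.94 rad) and linear speed of trimmer below 0.02 m/s and value of joint wide_drawer above 0.1 m and value of joint narrow_drawer below 0.01 m); the robot touches nothing.
It fails at once if the narrow drawer springs out (over 20 mm) (value of joint narrow_drawer above 0.02 m).
It fails at once if the trimming tool is dropped (falls free, faster than 1 m/s: from more than about 50 mm) (linear speed of trimmer above 1 m/s and contact force between the fingers and trimmer below 0.05 N).
It fails at once if the water bowl is moved more than 30 mm or tipped (distance of water_bowl from where it was at the start of the episode above 0.03 m or angle between water_bowl's own z axis and vertical above 0.35 rad).
It fails at once if the pot is moved more than 30 mm or tipped (distance of pot from where it was at the start of the episode above 0.03 m or angle between pot's own z axis and vertical above 0.35 rad).
It fails at once if the cup is moved more than 30 mm or tipped (distance of slip_cup from where it was at the start of the episode above 0.03 m or angle between slip_cup's own z axis and vertical above 0.35 rad).
It also fails if it takes over 67 s, if anything falls off the work surface, if the arm or the gripper's body presses on something with over 40 N, if the wrist force passes 120 N, or if a joint passes its speed limit or range.

## Working session

There is one attempt and no reset: what is moved stays moved. The work goes in short steps, Python scripts to look and compute and a tool call to move; the robot and the scene stay as the last step left them, time stands still between calls to the robot, and variables do not carry over. Pictures are saved under pics/ and viewed, and the job is handed in when it is done.

Besides the shell and the picture viewer there is one more tool, called after "Request:" in YAML: its name, and indented under it one key for each argument. jog_arm: Moves the arm, as the interface text tells. Its arguments: {"type":"object","properties":{"increments":{"type":"array"}},"required":["increments"]}

```bash
ls; mkdir -p pics; python3 - <<'E'
from workcell import manip,get_image,calibration
import cv2,numpy as np
for n in("scene","top"):
    p,d=get_image(n);cv2.imwrite(f"pics/{n}0.png",p);np.save(f"{n}0.npy",d);print(n,calibration(n))
print(calibration("wrist"));print(manip.read_state())
E
```

```text
pics
scene {'fx': 496.1197221446585, 'fy': 496.1197221446585, 'cx': 324.2696632800429, 'cy': 226.32871091653587, 'position': array([0.91389961, 0.49908529, 0.95528104]), 'attitude': array([-2.54824566, -0.00960178,  2.6018851 ])}
top {'fx': 458.2847242402155, 'fy': 458.2847242402155, 'cx': 319.55420813574796, 'cy': 246.4853455231435, 'position': array([ 0.4369209 , -0.007119  ,  0.93835623]), 'attitude': array([-2.95293809,  0.01445221, -1.56537585])}
{'fx': 332.29312196995113, 'fy': 332.29312196995113, 'cx': 320.6334423887035, 'cy': 244.4280633932327, 'tool_from_camera': array([[-4.04751498e-04, -9.66877563e-01, -2.55240306e-01,
         7.08429701e-02],
       [ 9.99999681e-01, -2.15458609e-04, -7.69585637e-04,
        -3.00359856e-04],
       [ 6.89101364e-04, -2.55240536e-01,  9.66877342e-01,
         1.99621213e-02],
       [ 0.00000000e+00,  0.00000000e+00,  0.00000000e+00,
         1.00000000e+00]])}
{'time': 0.1, 'q': array([ 1.08935942e+00,  3.51229648e-01,  1.65235930e+00, -1.49227228e-05,
        1.13909002e+00, -8.46175731e-02]), 'joint_vel': array([-0.00025926, -0.00241921, -0.001325  ,  0.0003103 ,  0.0003052 ,
        0.00052673]), 'joint_torque': array([ 1.27285377e-03, -4.98021126e+01, -2.85710406e+01,  6.99841836e-02,
        2.37044797e-02, -1.54758681e-05]), 'tool_pos': array([0.2125036 , 0.50717101, 0.40422955]), 'tool_rot': array([-3.14050908e+00, -7.83134593e-05,  2.74477953e+00]), 'contact_force': array([-0.9976467 ,  0.20614181,  0.31224577]), 'wrist_torque': array([-0.0009695 , -0.00424751,  0.00480414]), 'gripper_width': 0.09296340481005021}
```

View pics/scene0.png

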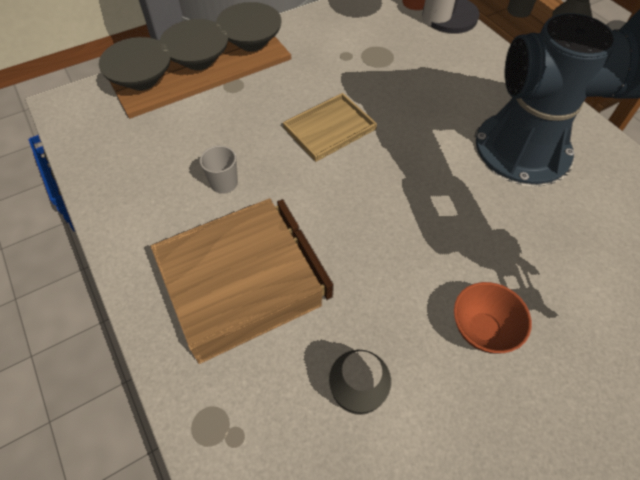

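View pics/top0.png

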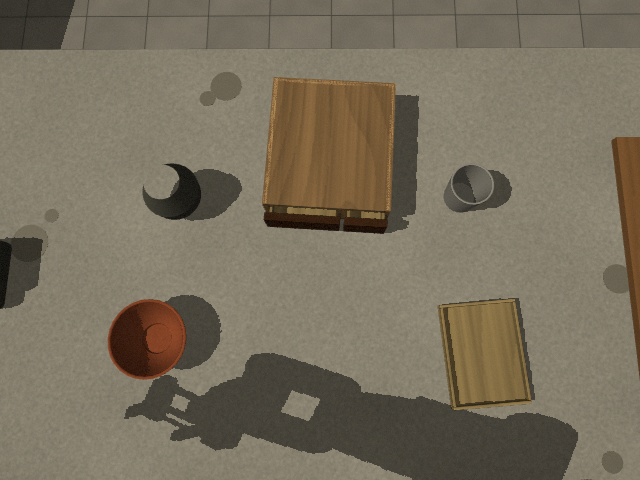

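The top view shows the chest at (265-395, 80-232) with its dark fronts at row ~220. The wide front is on the left (+y). The tray is at (440-533, 298-410), the bowl at (147,338), the pot at (172,191) and the cup at (470,187). I'll enlarge this to measure.

```bash
cat > h.py <<'E'
import numpy as np,cv2
from scipy.spatial.transform import Rotation as R
from workcell import manip,get_image,calibration
def cam(n,s=None):
    c=calibration(n);K=np.array([[c['fx'],0,c['cx']],[0,c['fy'],c['cy']],[0,0,1]])
    T=np.eye(4)
    if n=='wrist':
        s=s or manip.read_state();T[:3,:3]=R.from_euler('xyz',s['tool_rot']).as_matrix();T[:3,3]=s['tool_pos'];T=T@c['tool_from_camera']
    else: T[:3,:3]=R.from_euler('xyz',c['attitude']).as_matrix();T[:3,3]=c['position']
    return K,T
def ray_z(K,T,uv,z):
    d=T[:3,:3]@np.linalg.solve(K,[*uv,1]);return T[:3,3]+d*(z-T[2,3])/d[2]
def dep(K,T,uv,z): return T[:3,:3]@(np.linalg.solve(K,[*uv,1])*z)+T[:3,3]
def cloud(K,T,d):
    v,u=np.mgrid[:480,:640];p=np.stack([(u-K[0,2])/K[0,0]*d,(v-K[1,2])/K[1,1]*d,d],-1)
    return p@T[:3,:3].T+T[:3,3]
E
python3 - <<'E'
from h import *
p=cv2.imread('pics/top0.png')
cv2.imwrite('pics/c1.png',cv2.resize(p[190:240,255:400],None,fx=5.4,fy=5.4,interpolation=cv2.INTER_CUBIC))
K,T=cam('top');d=np.load('top0.npy');C=cloud(K,T,d)
# chest top
m=(abs(C[...,2]-.082)<.006)&(C[...,0]>.45)&(abs(C[...,1])<.25)&(d>0)
n,l,st,_=cv2.connectedComponentsWithStats(m.astype(np.uint8));k=1+np.argmax(st[1:,4])
P=C[l==k][:,:2].astype(np.float32);print('chest',cv2.minAreaRect(P),np.median(C[l==k][:,2]))
m=(C[...,2]>.06)&(C[...,2]<.075)&(C[...,0]>.4)&(abs(C[...,1])<.2)&(d>0)
n,l,st,_=cv2.connectedComponentsWithStats(m.astype(np.uint8))
for k in range(1,n):
  if st[k,4]>60:
    P=C[l==k];print(st[k],cv2.boxPoints(cv2.minAreaRect(P[:,:2].astype(np.float32))).round(4).tolist(),np.median(P[:,2]))
for nm,uv in dict(tray=[(440,305),(517,298),(533,402),(453,410)]).items(): print(nm,[ray_z(K,T,q,.022)[:2].round(4).tolist() for q in uv])
m=(C[...,2]>.012)&(C[...,2]<.032)&(C[...,1]<-.15)&(C[...,0]<.45)&(d>0)
n,l,st,_=cv2.connectedComponentsWithStats(m.astype(np.uint8));k=1+np.argmax(st[1:,4])
print(st[k],cv2.minAreaRect(C[l==k][:,:2].astype(np.float32)),cv2.boxPoints(cv2.minAreaRect(C[l==k][:,:2].astype(np.float32))))
for nm,u0,v0,u1,v1 in [('pot',130,150,215,235),('cup',430,150,515,225),('bowl',95,285,230,390)]:
  q=C[v0:v1,u0:u1].reshape(-1,3);q=q[q[:,2]>.02];print(nm,cv2.minEnclosingCircle(q[q[:,2]>q[:,2].max()-.025][:,:2].astype(np.float32)),q[:,2].max())
E
```

```text
chest ((0.8130372762680054, -0.013258114457130432), (0.2506211996078491, 0.2728070914745331), 86.47994232177734) 0.08233727457606888
[264 212  76  14 662] [[0.6462000012397766, -0.03139999881386757], [0.6638000011444092, -0.032600000500679016], [0.673799991607666, 0.11590000241994858], [0.6560999751091003, 0.11710000038146973]] 0.06774750521266676
[344 217  44  11 375] [[0.6412000060081482, -0.1242000013589859], [0.6585000157356262, -0.12540000677108765], [0.6640999913215637, -0.04149999842047691], [0.6467999815940857, -0.04039999842643738]] 0.06783650087746007
tray [[0.4945, -0.2321], [0.509, -0.3846], [0.3121, -0.4001], [0.2965, -0.248]]
[442 328  90  82 977] ((0.37951651215553284, -0.3169650435447693), (0.15442411601543427, 0.1518630087375641), 5.106530666351318) [[ 0.2958524  -0.24820739]
 [ 0.30936942 -0.39946765]
 [ 0.46318063 -0.3857227 ]
 [ 0.4496636  -0.23446244]]
pot ((0.4369209110736847, -0.007119004148989916), 9.999999747378752e-05) 0.9383562278687066
cup ((0.4369209110736847, -0.007119004148989916), 9.999999747378752e-05) 0.9383562278687066
bowl ((0.4369209110736847, -0.007119004148989916), 9.999999747378752e-05) 0.9383562278687066
```

View pics/c1.png

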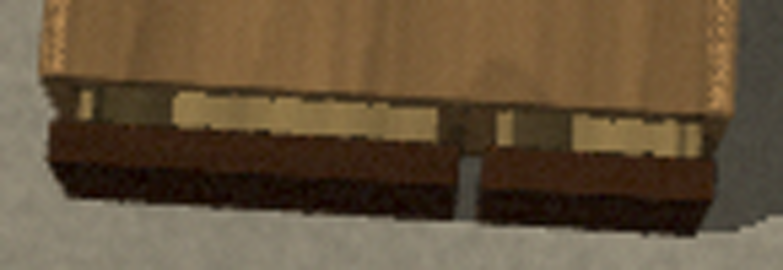

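Request:
jog_arm:
  increments:
    - {"twist": [0,0,0.04],"offset": [0.032,-0.038,0],"grip": -1}
    - {"twist": [0,0,0.04],"offset": [0.032,-0.038,0],"grip": -1}
    - {"twist": [0,0,0.04],"offset": [0.032,-0.038,0],"grip": -1}
    - {"twist": [0,0,0.04],"offset": [0.032,-0.038,0],"grip": -1}
    - {"twist": [0,0,0.04],"offset": [0.032,-0.038,0],"grip": -1}
    - {"twist": [0,0,0.04],"offset": [0.032,-0.038,0],"grip": -1}
    - {"twist": [0,0,0.04],"offset": [0.032,-0.038,0],"grip": -1}
    - {"twist": [0,0,0.04],"offset": [0.032,-0.038,0],"grip": -1}
    - {"twist": [0,0,0],"offset": [0.032,-0.038,0],"grip": -1}
    - {"twist": [0,0,0],"offset": [0.032,-0.038,0],"grip": -1}
    - {"twist": [0,0,0],"offset": [0.032,-0.038,0],"grip": -1}
    - {"twist": [0,0,0],"offset": [0,0,0],"grip": -1}

```text
time: 1.3
tool_pos: [0.5649, 0.0801, 0.4016]
tool_rot: [-3.139, -0.003, 3.083]
contact_force: [-0.9, 0.4, -0.9]
gripper_width: 0.0025
```

Request:
jog_arm:
  increments:
    - {"twist": [0,0,0],"offset": [0.01,-0.015,-0.04],"grip": -1}
    - {"twist": [0,0,0],"offset": [0.01,-0.015,-0.04],"grip": -1}
    - {"twist": [0,0,0],"offset": [0,-0.003,-0.04],"grip": -1}
    - {"twist": [0,0,0],"offset": [0,0,-0.04],"grip": -1}
    - {"twist": [0,0,0],"offset": [0,0,-0.03],"grip": -1}
    - {"twist": [0,0,0],"offset": [0,0,0],"grip": -1}

```text
time: 1.9
tool_pos: [0.5837, 0.0461, 0.205]
tool_rot: [-3.14, -0.002, 3.081]
contact_force: [0.1, 1.1, 0.2]
gripper_width: 0.0003
```

```bash
python3 - <<'E'
from h import *
print(manip.read_state()['tool_pos'],manip.read_state()['tool_rot'])
for n in('wrist','top'):
    p,d=get_image(n);cv2.imwrite(f'pics/{n}1.png',p)
E
```

```text
[0.58374495 0.04613172 0.20504629] [-3.13966311e+00 -1.85598487e-03  3.08094254e+00]
```

View pics/wrist1.png

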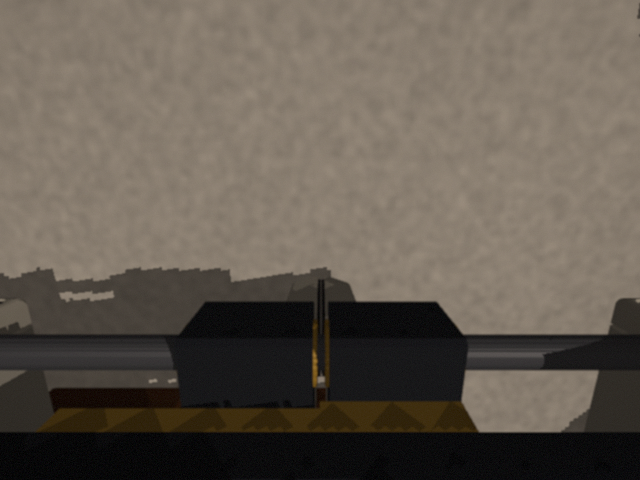

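View pics/top1.png

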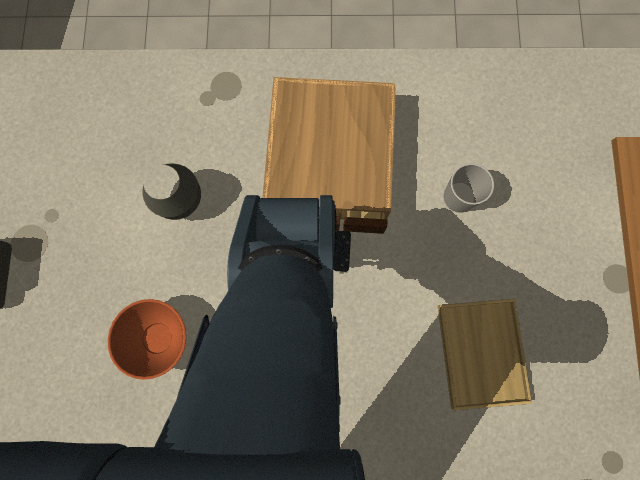

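The wrist view shows the closed fingers in front of the dark wide panel at the lower left, consistent with the measurements. Nothing else is near, so I'll press.

Request:
jog_arm:
  increments:
    - {"twist": [0,0,0],"offset": [0.025,-0.0016,0],"grip": -1}
    - {"twist": [0,0,0],"offset": [0.02,-0.0013,0],"grip": -1}
    - {"twist": [0,0,0],"offset": [0,0,0],"grip": -1}
    - {"twist": [0,0,0],"offset": [0.003,0,0],"grip": -1}
    - {"twist": [0,0,0],"offset": [0.003,0,0],"grip": -1}

```text
time: 2.5
tool_pos: [0.6384, 0.0447, 0.2189]
tool_rot: [-3.141, 0.015, 3.083]
contact_force: [0.2, 0.3, -0.4]
gripper_width: 0.0006
```

```bash
python3 - <<'E'
from h import *
s=manip.read_state()
for k in s: print(k,np.round(s[k],4))
E
```

```text
time 2.5
q [-0.0027  0.7324  1.5304 -0.0022  0.8643 -1.5131]
joint_vel [ 0.0047  0.0262 -0.0836  0.001   0.0514  0.0016]
joint_torque [-5.71000e-02 -6.45814e+01 -2.32015e+01 -1.30000e-02 -4.48000e-02
 -1.90000e-03]
tool_pos [0.6384 0.0447 0.2189]
tool_rot [-3.1407  0.0146  3.0827]
contact_force [ 0.1791  0.3085 -0.4199]
wrist_torque [ 0.0123  0.0414 -0.0085]
gripper_width 0.0006
```

Request:
jog_arm:
  increments:
    - {"twist": [0,0,0],"offset": [0,0,0],"grip": -1}
    - {"twist": [0,0,0],"offset": [0,0,0],"grip": -1}

```text
time: 2.7
tool_pos: [0.638, 0.0449, 0.2199]
tool_rot: [-3.141, 0.015, 3.083]
contact_force: [-0.5, -0.0, -0.1]
gripper_width: 0.0
```

Request:
jog_arm:
  increments:
    - {"twist": [0,0.015,0],"offset": [-0.003,0,-0.015],"grip": -1}
    - {"twist": [0,0,0],"offset": [0,0,0],"grip": -1}

```text
time: 2.9
tool_pos: [0.6341, 0.0449, 0.2037]
tool_rot: [-3.14, -0.002, 3.083]
contact_force: [0.1, -0.0, -0.7]
gripper_width: 0.0002
```

Request:
jog_arm:
  increments:
    - {"twist": [0,0,0],"offset": [0.004,0,0],"grip": -1}
    - {"twist": [0,0,0],"offset": [0.004,0,0],"grip": -1}
    - {"twist": [0,0,0],"offset": [0,0,0],"grip": -1}

```text
time: 3.2
tool_pos: [0.6422, 0.0449, 0.2027]
tool_rot: [-3.14, -0.005, 3.083]
contact_force: [-3.5, 0.3, 1.1]
gripper_width: 0.0005
```

Request:
jog_arm:
  increments:
    - {"twist": [0,0,0],"offset": [0.004,0,0],"grip": -1}
    - {"twist": [0,0,0],"offset": [0.004,0,0],"grip": -1}
    - {"twist": [0,0,0],"offset": [0,0,0],"grip": -1}

```text
time: 3.5
tool_pos: [0.649, 0.0447, 0.2026]
tool_rot: [-3.139, -0.012, 3.083]
contact_force: [-6.4, 1.4, 2.8]
gripper_width: 0.0004
```

Request:
jog_arm:
  increments:
    - {"twist": [0,0,0],"offset": [0.004,0,0],"grip": -1}
    - {"twist": [0,0,0],"offset": [0,0,0],"grip": -1}

```text
time: 3.7
tool_pos: [0.6522, 0.0446, 0.2026]
tool_rot: [-3.138, -0.018, 3.083]
contact_force: [-6.1, 1.3, 3.7]
gripper_width: 0.0006
```

Request:
jog_arm:
  increments:
    - {"twist": [0,0,0],"offset": [0.004,0,0],"grip": -1}

```text
time: 3.8
tool_pos: [0.6552, 0.0445, 0.2025]
tool_rot: [-3.138, -0.022, 3.083]
contact_force: [-35.6, -1.9, 21.2]
gripper_width: 0.0004
```

Hard stop reached, so the latch should be tripped. Retracting quickly.

Request:
jog_arm:
  increments:
    - {"twist": [0,0,0],"offset": [-0.03,0.002,0],"grip": -1}
    - {"twist": [0,0,0],"offset": [-0.045,0.003,0],"grip": -1}
    - {"twist": [0,0,0],"offset": [-0.045,0.003,0.0],"grip": -1}
    - {"twist": [0,0,0],"offset": [0,0,0.04],"grip": -1}
    - {"twist": [0,0,0],"offset": [0,0,0.05],"grip": -1}
    - {"twist": [0,0,0],"offset": [0,0,0.05],"grip": -1}
    - {"twist": [0,0,0],"offset": [0,0,0],"grip": -1}

```text
time: 4.5
tool_pos: [0.5282, 0.0526, 0.3459]
tool_rot: [-3.137, -0.026, 3.083]
contact_force: [-0.1, -0.5, -0.3]
gripper_width: 0.0005
```

```bash
python3 - <<'E'
from h import *
p,d=get_image('top');cv2.imwrite(f'pics/top2.png',p);np.save('top2.npy',d)
s=manip.read_state();p,d=get_image('wrist');cv2.imwrite(f'pics/wrist2.png',p)
print(s['tool_pos'],s['tool_rot'])
E
```

```text
[0.52759152 0.05253894 0.34299896] [-3.13711038 -0.02940487  3.08267182]
```

View pics/top2.png

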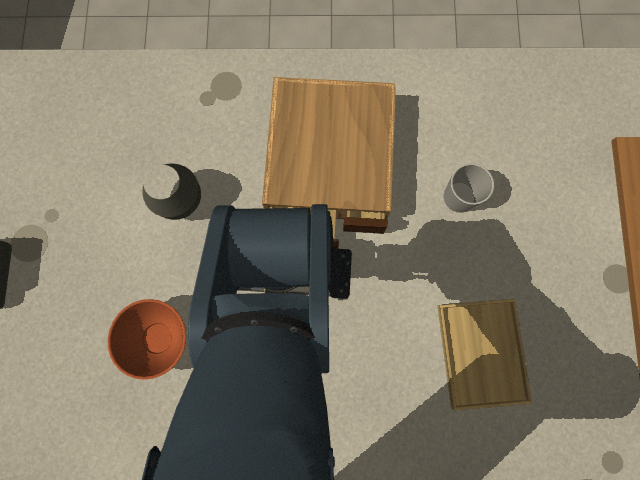

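View pics/wrist2.png

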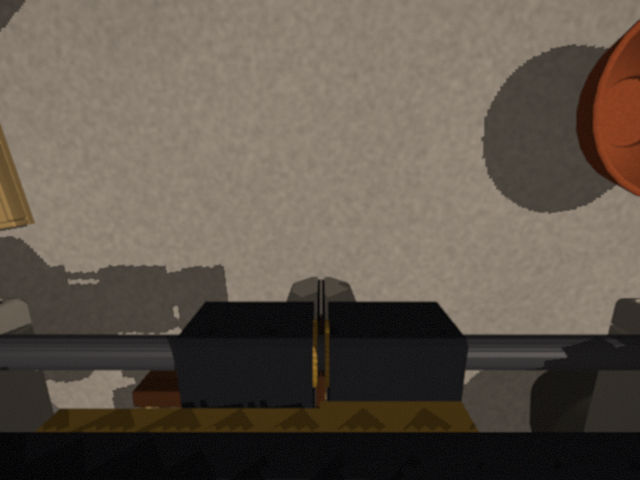

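Request:
jog_arm:
  increments:
    - {"twist": [0,-0.029,0],"offset": [0,0,0],"grip": 0}
    - {"twist": [0,0,-0.14],"offset": [0.008,0,0],"grip": 0}
    - {"twist": [0,0,-0.14],"offset": [0.008,0,0],"grip": 0}
    - {"twist": [0,0,-0.14],"offset": [0.008,0,0],"grip": 0}
    - {"twist": [0,0,-0.14],"offset": [0.008,0,0],"grip": 0}
    - {"twist": [0,0,-0.14],"offset": [0.008,0,0],"grip": 0}
    - {"twist": [0,0,-0.14],"offset": [0.008,0,0],"grip": 0}
    - {"twist": [0,0,-0.14],"offset": [0.008,0,0],"grip": 0}
    - {"twist": [0,0,-0.14],"offset": [0.008,0,0],"grip": 0}
    - {"twist": [0,0,-0.14],"offset": [0.008,0,0],"grip": 0}
    - {"twist": [0,0,-0.14],"offset": [0.008,0,0],"grip": 0}
    - {"twist": [0,0,-0.14],"offset": [0.008,0,0],"grip": 0}

```text
time: 5.8
tool_pos: [0.6163, 0.0521, 0.3174]
tool_rot: [-3.117, -0.019, 1.481]
contact_force: [0.3, -0.1, 0.2]
gripper_width: 0.0467
```

```bash
python3 - <<'E'
from h import *
s=manip.read_state();p,d=get_image('wrist');cv2.imwrite(f'pics/wrist3.png',p)
print(s['tool_pos'],s['tool_rot'])
E
```

```text
[0.6163211  0.052121   0.31741892] [-3.11654331 -0.01895459  1.4814764 ]
```

View pics/wrist3.png

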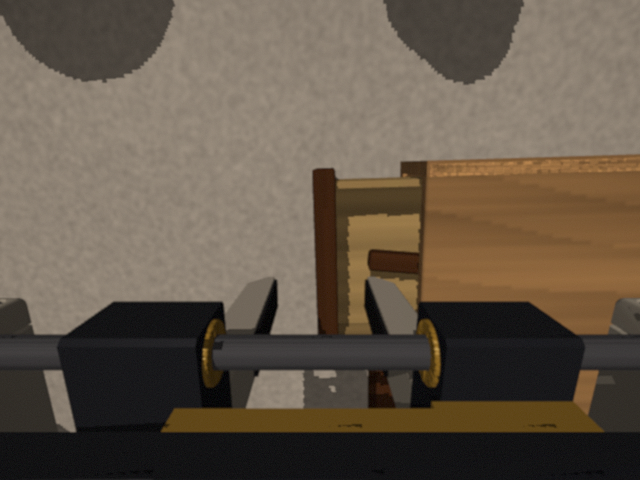

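Drawer sprung out: panel at cols 314-336, trimmer handle butt at (370,260) inside it.

```bash
python3 - <<'E'
from h import *
s=manip.read_state();K,T=cam('wrist',s)
for uv in [(314,171),(336,170),(320,333),(339,333),(314,250),(335,250)]: print(uv,ray_z(K,T,uv,.068).round(4))
for uv in [(369,252),(369,268)]: print(uv,ray_z(K,T,uv,.037).round(4))
a=R.from_euler('xyz',s['tool_rot']);b=R.from_euler('xyz',[np.pi,0,1.507]);print((b*a.inv()).as_rotvec().round(4))
# predicted
f=lambda x,y:np.array([.660,.0423])+x*np.array([.998,-.064])+y*np.array([.064,.998])
print(f(-.045,0),f(-.053,.075),f(-.037,.075))
E
```

```text
(314, 171) [0.6124 0.1184 0.068 ]
(336, 170) [0.6273 0.1176 0.068 ]
(320, 333) [ 0.6046 -0.0023  0.068 ]
(339, 333) [ 0.619  -0.0036  0.068 ]
(314, 250) [0.6067 0.0633 0.068 ]
(335, 250) [0.6217 0.0619 0.068 ]
(369, 252) [0.6489 0.0496 0.037 ]
(369, 268) [0.648 0.036 0.037]
[-0.0209 -0.0232  0.0344]
[0.61509 0.04518] [0.611906 0.120542] [0.627874 0.119518]
```

Request:
jog_arm:
  increments:
    - {"twist": [-0.021,-0.023,0.034],"offset": [0,-0.007,0],"grip": -0.2}
    - {"twist": [0,0,0],"offset": [0,0,-0.03],"grip": -0.2}
    - {"twist": [0,0,0],"offset": [0,0,0],"grip": -0.2}

```text
time: 6.15
tool_pos: [0.6163, 0.0439, 0.2829]
tool_rot: [-3.14, 0.004, 1.522]
contact_force: [0.3, -0.4, 0.4]
gripper_width: 0.037
```

```bash
cat > st.py <<'E'
import sys
from h import *
s=manip.read_state();t=[float(x) for x in sys.argv[1:5]]
a=R.from_euler('xyz',s['tool_rot']);b=R.from_euler('xyz',[np.pi,0,t[3]])
print(s['tool_pos'].round(4),s['tool_rot'].round(3),'d',(np.array(t[:3])-s['tool_pos']).round(4),'tw',(b*a.inv()).as_rotvec().round(4),s['contact_force'].round(1),s['gripper_width'])
E
python3 st.py .6145 .045 .229 1.507
```

```text
[0.6163 0.0439 0.2829] [-3.14   0.004  1.522] d [-0.0018  0.0011 -0.0539] tw [ 0.0036 -0.0015 -0.0151] [ 0.3 -0.4  0.4] 0.037035855129545193
```

Request:
jog_arm:
  increments:
    - {"twist": [0,0,-0.015],"offset": [-0.002,0.001,-0.027],"grip": -0.2}
    - {"twist": [0,0,0],"offset": [0,0,-0.024],"grip": -0.2}
    - {"twist": [0,0,0],"offset": [0,0,0],"grip": -0.2}

```text
time: 6.45
tool_pos: [0.6141, 0.044, 0.2322]
tool_rot: [3.14, 0.006, 1.518]
contact_force: [-0.3, 0.0, 0.7]
gripper_width: 0.0372
```

```bash
python3 st.py .6145 .045 .229 1.507
```

```text
[0.6141 0.044  0.2322] [3.14  0.006 1.518] d [ 0.0004  0.001  -0.0032] tw [ 0.0057  0.0009 -0.0109] [-0.3  0.   0.7] 0.037156043047078854
```

Close on the panel.

Request:
jog_arm:
  increments:
    - {"twist": [0,0,-0.01],"offset": [0,0,-0.003],"grip": -1}
    - {"twist": [0,0,0],"offset": [0,0,0],"grip": -1}
    - {"twist": [0,0,0],"offset": [0,0,0],"grip": -1}
    - {"twist": [0,0,0],"offset": [0,0,0],"grip": -1}
    - {"twist": [0,0,0],"offset": [0,0,0],"grip": -1}

```text
time: 6.95
tool_pos: [0.6139, 0.0438, 0.2324]
tool_rot: [3.14, 0.006, 1.512]
contact_force: [-0.7, 0.2, -5.8]
gripper_width: 0.0158
```

Request:
jog_arm:
  increments:
    - {"twist": [0,0,0],"offset": [-0.012,0.0008,0],"grip": -1}
    - {"twist": [0,0,0],"offset": [-0.012,0.0008,0],"grip": -1}
    - {"twist": [0,0,0],"offset": [-0.012,0.0008,0],"grip": -1}
    - {"twist": [0,0,0],"offset": [-0.012,0.0008,0],"grip": -1}

```text
time: 7.35
tool_pos: [0.5663, 0.0467, 0.2324]
tool_rot: [3.134, 0.006, 1.512]
contact_force: [3.1, -0.4, -9.4]
gripper_width: 0.0154
```

```bash
python3 st.py .53 .0505 .2324 1.507
```

```text
[0.5663 0.0467 0.2324] [3.134 0.006 1.512] d [-0.0363  0.0038 -0.    ] tw [ 0.0068  0.0075 -0.0052] [ 3.1 -0.4 -9.4] 0.015439943356958122
```

Request:
jog_arm:
  increments:
    - {"twist": [0,0.004,0],"offset": [-0.012,0.0008,0],"grip": -1}
    - {"twist": [0,0.004,0],"offset": [-0.012,0.0008,0],"grip": -1}
    - {"twist": [0,0,0],"offset": [-0.012,0.0008,0],"grip": -1}
    - {"twist": [0,0,0],"offset": [0,0,0],"grip": -1}

```text
time: 7.75
tool_pos: [0.5291, 0.049, 0.2324]
tool_rot: [3.138, 0.007, 1.513]
contact_force: [-0.7, 0.4, -7.9]
gripper_width: 0.0158
```

Drawn 85 mm, so the drawer is at about 0.13. Now release and lift.

Request:
jog_arm:
  increments:
    - {"twist": [0,0,0],"offset": [0,0,0],"grip": -0.2}
    - {"twist": [0,0,0],"offset": [0,0,0],"grip": -0.2}
    - {"twist": [0,0,0],"offset": [0,0,0],"grip": -0.2}
    - {"twist": [0,0,0],"offset": [0,0,0.03],"grip": -0.2}
    - {"twist": [0,0,0],"offset": [0,0,0.05],"grip": -0.2}
    - {"twist": [0,0,0],"offset": [0.0,0,0.05],"grip": -0.2}
    - {"twist": [0,0,0],"offset": [0.0,0,0.05],"grip": -0.2}
    - {"twist": [0,0,0],"offset": [0,0,0],"grip": 0.3}

```text
time: 8.55
tool_pos: [0.5314, 0.0488, 0.4204]
tool_rot: [3.132, 0.006, 1.513]
contact_force: [0.2, -0.6, -1.0]
gripper_width: 0.0417
```

```bash
python3 - <<'E'
from h import *
s=manip.read_state();p,d=get_image('wrist');cv2.imwrite(f'pics/wrist4.png',p);np.save('w4.npy',d)
print(s['tool_pos'],s['tool_rot'])
p,d=get_image('top');cv2.imwrite(f'pics/top4.png',p)
E
```

```text
[0.53137408 0.04883922 0.42039339] [3.13212637 0.00647527 1.5128806 ]
```

View pics/wrist4.png

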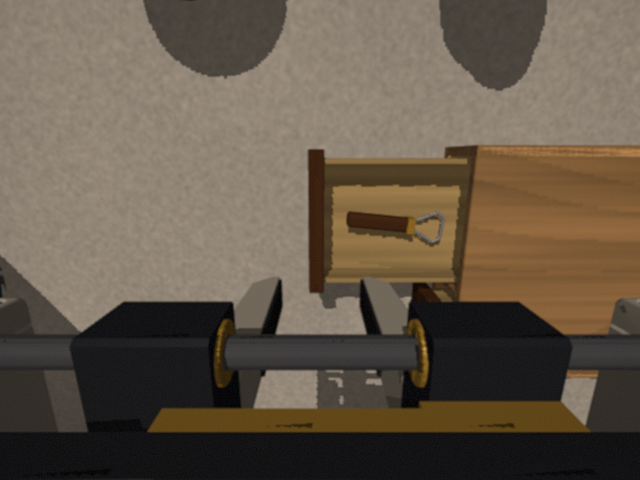

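View pics/top4.png

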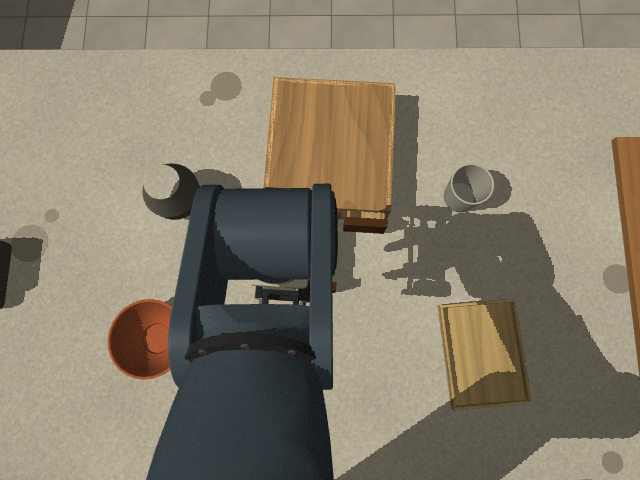

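The wrist view shows the drawer fully out. The trimmer handle runs from (347,219) to about (410,226), and the loop tip is at ~(444,230). I'll enlarge it.

```bash
python3 - <<'E'
from h import *
p=cv2.imread('pics/wrist4.png')
cv2.imwrite('pics/c4.png',cv2.resize(p[190:270,320:480],None,fx=5,fy=5,interpolation=cv2.INTER_CUBIC))
E
```

```text
(no output)
```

View pics/c4.png

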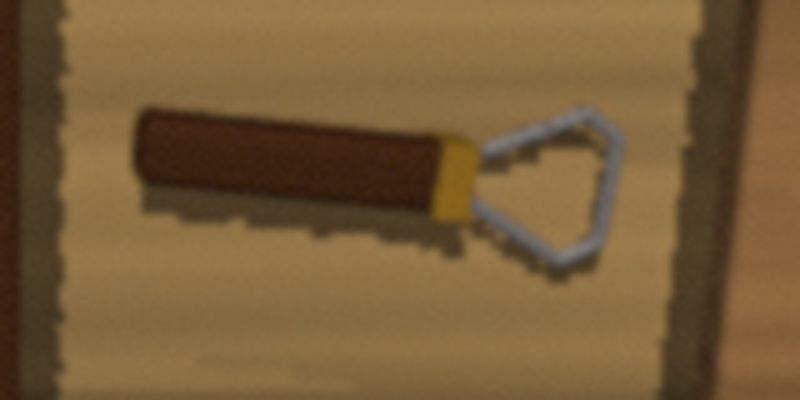

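```bash
python3 - <<'E'
from h import *
s=dict(tool_pos=np.array([0.53137408,0.04883922,0.42039339]),tool_rot=np.array([3.13212637,0.00647527,1.5128806]))
K,T=cam('wrist',s);d=np.load('w4.npy')
a=ray_z(K,T,(347.8,219),.041);b=ray_z(K,T,(415.2,225.6),.041);t=ray_z(K,T,(442.4,227.6),.033)
print(a,b,t,np.linalg.norm(b-a),np.linalg.norm(t[:2]-a[:2]));v=t-a;print('ang',np.arctan2(v[1],v[0]),np.arctan2(*(b-a)[1::-1]))
C=cloud(K,T,d);print('z handle',C[222,370:400:10,2],C[240,400],'panel',[ray_z(K,T,q,.068).round(4) for q in [(309,200),(323,200)]])
c=[ray_z(K,T,q,.058).round(4) for q in [(331,280),(328,180),(455,278)]];print(c)
E
```

```text
[0.56430023 0.04846794 0.041     ] [0.63845544 0.03659771 0.041     ] [0.67162452 0.03058561 0.033     ] 0.07509925345818899 0.10880386396546395
ang -0.16510291017274684 -0.15872625323544778
z handle [0.04010972 0.04071547 0.04127748] [0.62554747 0.01680562 0.02508777] panel [array([0.5241, 0.0754, 0.068 ]), array([0.5381, 0.0745, 0.068 ])]
[array([ 0.542 , -0.0151,  0.058 ]), array([0.5444, 0.0931, 0.058 ]), array([ 0.6784, -0.0212,  0.058 ])]
```

Request:
jog_arm:
  increments:
    - {"twist": [0,0,-0.14],"offset": [0.006,0,0],"grip": -0.1}
    - {"twist": [0,0,-0.14],"offset": [0.006,0,0],"grip": -0.1}
    - {"twist": [0,0,-0.14],"offset": [0.006,0,0],"grip": -0.1}
    - {"twist": [0,0,-0.14],"offset": [0.006,0,0],"grip": -0.1}
    - {"twist": [0,0,-0.14],"offset": [0.006,0,0],"grip": -0.1}
    - {"twist": [0,0,-0.14],"offset": [0.006,0,0],"grip": -0.1}
    - {"twist": [0,0,-0.14],"offset": [0.006,0,0],"grip": -0.1}
    - {"twist": [0,0,-0.14],"offset": [0.006,0,0],"grip": -0.1}
    - {"twist": [0,0,-0.14],"offset": [0.006,0,0],"grip": -0.1}
    - {"twist": [0,0,-0.14],"offset": [0.006,0,0],"grip": -0.1}
    - {"twist": [0,0,-0.14],"offset": [0.006,0,0],"grip": -0.1}
    - {"twist": [0,0,-0.13],"offset": [0,0,0],"grip": -0.1}

```text
time: 9.85
tool_pos: [0.5985, 0.0485, 0.3905]
tool_rot: [-3.128, 0.035, -0.223]
contact_force: [-0.7, -0.7, 0.2]
gripper_width: 0.0419
```

```bash
python3 st.py .602 .0424 .3 -.16
```

```text
[0.5985 0.0485 0.3905] [-3.128  0.035 -0.223] d [ 0.0035 -0.0061 -0.0905] tw [-0.0199 -0.0315  0.0636] [-0.7 -0.7  0.2] 0.041890084061814055
```

Request:
jog_arm:
  increments:
    - {"twist": [-0.02,-0.031,0.064],"offset": [0.003,-0.006,-0.03],"grip": -0.1}
    - {"twist": [0,0,0],"offset": [0,0,-0.04],"grip": -0.1}
    - {"twist": [0,0,0],"offset": [0,0,-0.02],"grip": -0.1}
    - {"twist": [0,0,0],"offset": [0,0,0],"grip": -0.1}

```text
time: 10.25
tool_pos: [0.6004, 0.0421, 0.2904]
tool_rot: [3.14, 0.008, -0.164]
contact_force: [0.5, -0.3, 0.7]
gripper_width: 0.0418
```

```bash
python3 st.py .602 .0424 .213 -.16;python3 - <<'E'
from h import *
s=manip.read_state();p,d=get_image('wrist');cv2.imwrite(f'pics/wrist5.png',p)
E
```

```text
[0.6004 0.0421 0.2904] [ 3.14   0.008 -0.164] d [ 0.0016  0.0003 -0.0774] tw [ 0.0007 -0.0083  0.0037] [ 0.5 -0.3  0.7] 0.041789943533431365
```

View pics/wrist5.png

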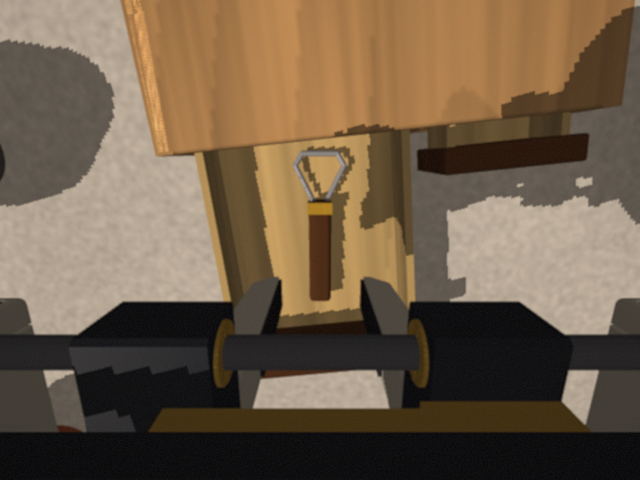

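The handle is centred between the fingers (col 320) and aligned. Descend.

Request:
jog_arm:
  increments:
    - {"twist": [0,-0.008,0.004],"offset": [0.0016,0,-0.03],"grip": -0.1}
    - {"twist": [0,0,0],"offset": [0,0,-0.025],"grip": -0.1}
    - {"twist": [0,0,0],"offset": [0,0,-0.012],"grip": -0.1}
    - {"twist": [0,0,0],"offset": [0,0,0],"grip": -0.1}

```text
time: 10.7
tool_pos: [0.6034, 0.0422, 0.2254]
tool_rot: [-3.141, -0.005, -0.16]
contact_force: [-0.4, -0.1, 0.3]
gripper_width: 0.0422
```

```bash
python3 st.py .602 .0424 .213 -.16
```

```text
[0.6034 0.0422 0.2254] [-3.141 -0.005 -0.16 ] d [-0.0014  0.0002 -0.0124] tw [ 0.0006  0.0049 -0.0005] [-0.4 -0.1  0.3] 0.04217983606009778
```

Request:
jog_arm:
  increments:
    - {"twist": [0,0.005,0],"offset": [-0.001,0,-0.011],"grip": -0.1}
    - {"twist": [0,0,0],"offset": [0,0,0],"grip": -0.1}

```text
time: 10.9
tool_pos: [0.6029, 0.0423, 0.2156]
tool_rot: [3.141, -0.002, -0.16]
contact_force: [-0.8, -0.4, -0.7]
gripper_width: 0.042
```

Request:
jog_arm:
  increments:
    - {"twist": [0,0,0],"offset": [0,0,-0.0015],"grip": -1}
    - {"twist": [0,0,0],"offset": [0,0,0],"grip": -1}
    - {"twist": [0,0,0],"offset": [0,0,0],"grip": -1}
    - {"twist": [0,0,0],"offset": [0,0,0],"grip": -1}
    - {"twist": [0,0,0],"offset": [0,0,0],"grip": -1}

```text
time: 11.4
tool_pos: [0.6037, 0.0423, 0.2166]
tool_rot: [-3.141, -0.006, -0.16]
contact_force: [-0.7, -0.8, 0.4]
gripper_width: 0.0156
```

Request:
jog_arm:
  increments:
    - {"twist": [0,0,0],"offset": [0,0,0.01],"grip": -1}
    - {"twist": [0,0,0],"offset": [0,0,0.02],"grip": -1}
    - {"twist": [0,0,0],"offset": [0,0,0.03],"grip": -1}
    - {"twist": [0,0,0],"offset": [0,0,0.03],"grip": -1}
    - {"twist": [0,0,0],"offset": [0,0,0.03],"grip": -1}
    - {"twist": [0,0,0],"offset": [0,0,0],"grip": -1}

```text
time: 12.0
tool_pos: [0.6028, 0.0423, 0.344]
tool_rot: [-3.141, -0.005, -0.16]
contact_force: [0.0, 0.8, -0.4]
gripper_width: 0.0154
```

```bash
python3 st.py .4 -.315 .33 .08;python3 - <<'E'
from h import *
s=manip.read_state();p,d=get_image('wrist');cv2.imwrite(f'pics/wrist6.png',p)
p,d=get_image('scene');cv2.imwrite(f'pics/scene6.png',p)
E
```

```text
[0.6028 0.0423 0.344 ] [-3.141 -0.005 -0.16 ] d [-0.2028 -0.3573 -0.014 ] tw [0.     0.0053 0.2395] [ 0.   0.8 -0.4] 0.015377409568922444
```

View pics/wrist6.png

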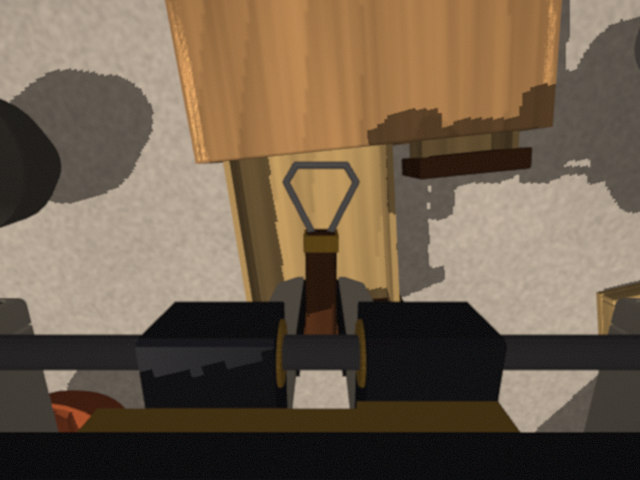

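View pics/scene6.png

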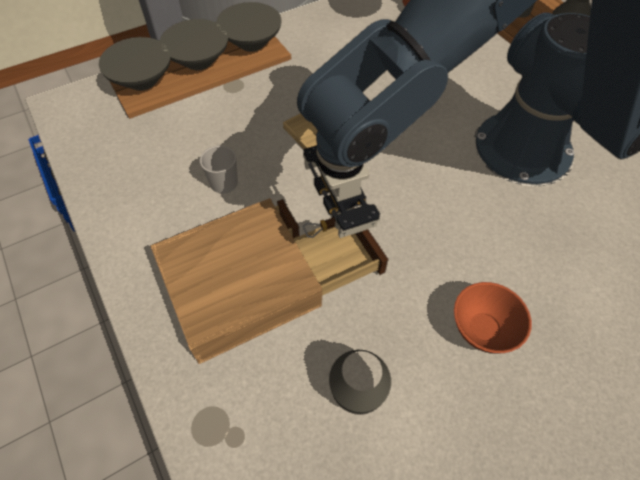

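Held by the handle with the loop forward, and well clear of the drawer. Carrying it to the tray.

Request:
jog_arm:
  increments:
    - {"twist": [0,0,0.024],"offset": [-0.01,-0.018,0],"grip": -1}
    - {"twist": [0,0,0.024],"offset": [-0.021,-0.035,0],"grip": -1}
    - {"twist": [0,0,0.024],"offset": [-0.021,-0.035,0],"grip": -1}
    - {"twist": [0,0,0.024],"offset": [-0.021,-0.035,0],"grip": -1}
    - {"twist": [0,0,0.024],"offset": [-0.021,-0.035,0],"grip": -1}
    - {"twist": [0,0,0.024],"offset": [-0.021,-0.035,0],"grip": -1}
    - {"twist": [0,0,0.024],"offset": [-0.021,-0.035,0],"grip": -1}
    - {"twist": [0,0,0.024],"offset": [-0.021,-0.035,0],"grip": -1}
    - {"twist": [0,0,0.024],"offset": [-0.021,-0.035,0],"grip": -1}
    - {"twist": [0,0,0.024],"offset": [-0.021,-0.035,0],"grip": -1}
    - {"twist": [0,0,0],"offset": [-0.01,-0.018,0],"grip": -1}
    - {"twist": [0,0,0],"offset": [0,0,0],"grip": -1}

```text
time: 13.3
tool_pos: [0.379, -0.3181, 0.3254]
tool_rot: [-3.131, 0.021, 0.093]
contact_force: [0.1, -0.3, -0.7]
gripper_width: 0.0158
```

```bash
python3 st.py .388 -.317 .25 .08;python3 - <<'E'
from h import *
s=manip.read_state();p,d=get_image('wrist');cv2.imwrite(f'pics/wrist7.png',p);np.save('w7.npy',d)
K,T=cam('wrist',s);C=cloud(K,T,d);
for v in range(150,300,12): print(v,C[v,320].round(3),C[v,300].round(3))
E
```

```text
[ 0.379  -0.3181  0.3254] [-3.131  0.021  0.093] d [ 0.009   0.0011 -0.0754] tw [-0.0083 -0.0222 -0.0133] [ 0.1 -0.3 -0.7] 0.01575986881470294
150 [ 0.447 -0.308  0.005] [ 0.446 -0.291  0.007]
162 [ 0.442 -0.31   0.142] [ 0.442 -0.301  0.142]
174 [ 0.427 -0.31   0.005] [ 0.425 -0.293  0.007]
186 [ 0.417 -0.311  0.006] [ 0.415 -0.293  0.005]
198 [ 0.406 -0.312  0.008] [ 0.404 -0.294  0.006]
210 [ 0.395 -0.313  0.006] [ 0.419 -0.303  0.145]
222 [ 0.384 -0.314  0.005] [ 0.382 -0.296  0.006]
234 [ 0.409 -0.313  0.147] [ 0.371 -0.297  0.007]
246 [ 0.404 -0.314  0.152] [ 0.36  -0.298  0.007]
258 [ 0.398 -0.314  0.151] [ 0.348 -0.298  0.007]
270 [ 0.391 -0.315  0.15 ] [ 0.336 -0.299  0.006]
282 [ 0.385 -0.316  0.15 ] [ 0.383 -0.306  0.147]
294 [ 0.379 -0.316  0.152] [ 0.383 -0.307  0.162]
```

View pics/wrist7.png

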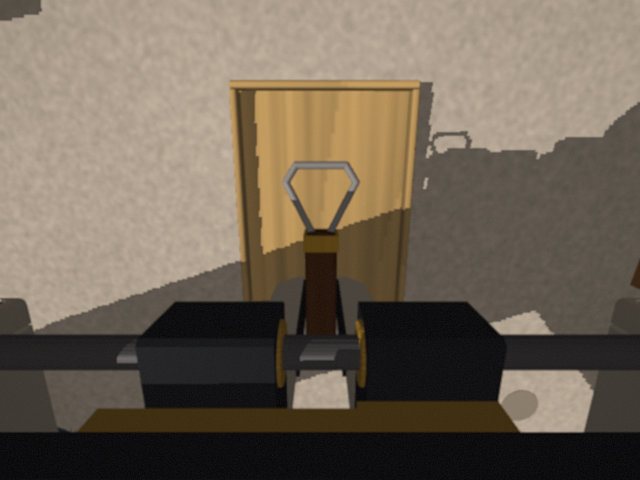

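The tool is over the tray and inside it in plan. Lower it, levelling as I go.

Request:
jog_arm:
  increments:
    - {"twist": [-0.008,-0.022,-0.013],"offset": [0.008,0.001,-0.02],"grip": -1}
    - {"twist": [0,0,0],"offset": [0,0,-0.03],"grip": -1}
    - {"twist": [0,0,0],"offset": [0,0,-0.03],"grip": -1}
    - {"twist": [0,0,0],"offset": [0,0,-0.02],"grip": -1}
    - {"twist": [0,0,0],"offset": [0,0,0],"grip": -1}

```text
time: 13.85
tool_pos: [0.3897, -0.3105, 0.2201]
tool_rot: [-3.138, 0.001, 0.083]
contact_force: [0.0, 0.5, -0.9]
gripper_width: 0.0158
```

```bash
python3 st.py .388 -.317 .1975 .08
```

```text
[ 0.3897 -0.3105  0.2201] [-3.138e+00  1.000e-03  8.300e-02] d [-0.0017 -0.0065 -0.0226] tw [-0.0037 -0.0016 -0.0032] [ 0.   0.5 -0.9] 0.015842014106789357
```

Request:
jog_arm:
  increments:
    - {"twist": [-0.004,-0.001,0],"offset": [-0.001,-0.005,-0.012],"grip": -1}
    - {"twist": [0,0,0],"offset": [0,0,-0.006],"grip": -1}
    - {"twist": [0,0,0],"offset": [0,0,0],"grip": -1}

```text
time: 14.15
tool_pos: [0.3898, -0.3147, 0.2018]
tool_rot: [3.141, 0.0, 0.085]
contact_force: [-1.2, 0.2, -0.6]
gripper_width: 0.0155
```

Request:
jog_arm:
  increments:
    - {"twist": [0,0,0],"offset": [0,0,-0.002],"grip": -1}
    - {"twist": [0,0,0],"offset": [0,0,-0.002],"grip": -1}
    - {"twist": [0,0,0],"offset": [0,0,0],"grip": -1}

```text
time: 14.45
tool_pos: [0.3901, -0.3149, 0.1988]
tool_rot: [3.139, -0.001, 0.085]
contact_force: [0.0, -0.1, -0.2]
gripper_width: 0.0161
```

Request:
jog_arm:
  increments:
    - {"twist": [0,0,0],"offset": [0,0,-0.002],"grip": -1}
    - {"twist": [0,0,0],"offset": [0,0,0],"grip": -1}

```text
time: 14.65
tool_pos: [0.3903, -0.3152, 0.1974]
tool_rot: [3.138, -0.002, 0.085]
contact_force: [-0.4, 0.6, -0.3]
gripper_width: 0.0155
```

Request:
jog_arm:
  increments:
    - {"twist": [0,0,0],"offset": [0,0,-0.0015],"grip": -1}
    - {"twist": [0,0,0],"offset": [0,0,0],"grip": -1}

```text
time: 14.85
tool_pos: [0.3904, -0.3153, 0.1976]
tool_rot: [3.137, -0.003, 0.085]
contact_force: [-0.7, -0.0, -0.1]
gripper_width: 0.0154
```

Request:
jog_arm:
  increments:
    - {"twist": [0,0,0],"offset": [0,0,-0.002],"grip": -1}
    - {"twist": [0,0,0],"offset": [0,0,-0.001],"grip": -1}

```text
time: 15.05
tool_pos: [0.3906, -0.3155, 0.197]
tool_rot: [3.137, -0.003, 0.085]
contact_force: [-5.0, 4.4, 18.0]
gripper_width: 0.0159
```

In contact with the tray floor. Release, with a modest opening because the walls are near, then lift.

Request:
jog_arm:
  increments:
    - {"twist": [0,0,0],"offset": [0,0,0.001],"grip": -0.2}
    - {"twist": [0,0,0],"offset": [0,0,0],"grip": -0.2}
    - {"twist": [0,0,0],"offset": [0,0,0],"grip": -0.2}
    - {"twist": [0,0,0],"offset": [0,0,0.02],"grip": -0.2}
    - {"twist": [0,0,0],"offset": [0,0,0.05],"grip": -0.2}
    - {"twist": [0,0,0],"offset": [0,0,0.05],"grip": -0.2}
    - {"twist": [0,0,0],"offset": [-0.03,0.03,0.03],"grip": -0.2}
    - {"twist": [0,0,0],"offset": [-0.03,0.04,0],"grip": -0.2}
    - {"twist": [0,0,0],"offset": [-0.02,0.04,0],"grip": -0.2}
    - {"twist": [0,0,0],"offset": [0,0,0],"grip": -0.2}

```text
time: 16.05
tool_pos: [0.3085, -0.2036, 0.3498]
tool_rot: [3.137, -0.003, 0.083]
contact_force: [0.5, 0.3, 0.7]
gripper_width: 0.0375
```

```bash
python3 - <<'E'
from h import *
s=manip.read_state();p,d=get_image('wrist');cv2.imwrite(f'pics/wrist8.png',p)
p,d=get_image('top');cv2.imwrite(f'pics/top8.png',p);np.save('top8.npy',d)
p,d=get_image('scene');cv2.imwrite(f'pics/scene8.png',p)
E
```

```text
(no output)
```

View pics/scene8.png

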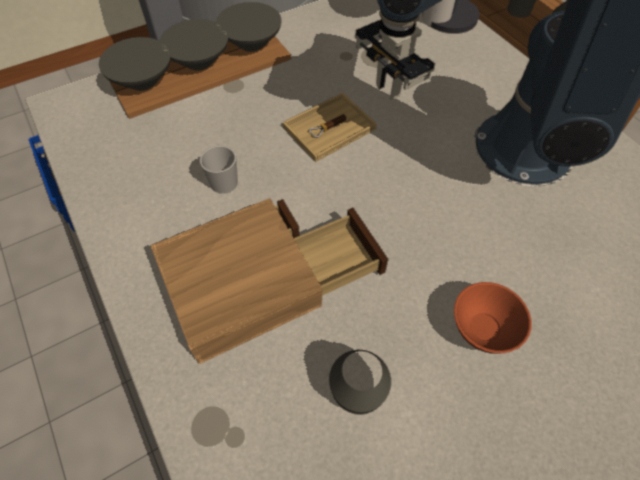

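View pics/top8.png

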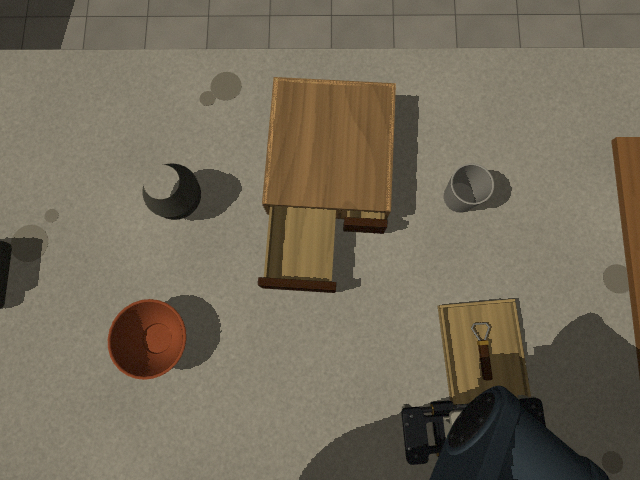

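View pics/wrist8.png

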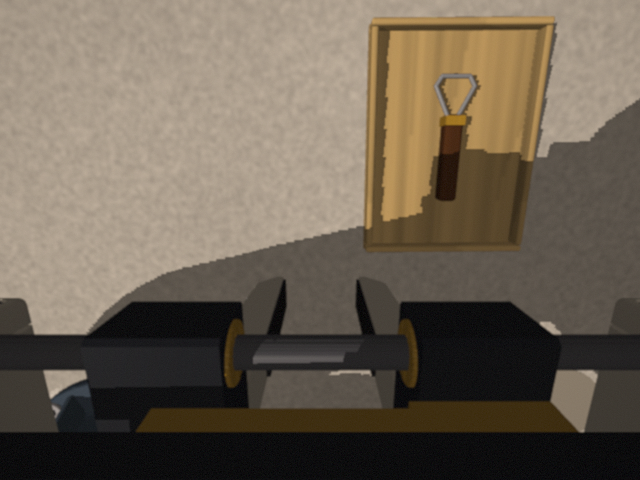

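The trimmer lies within the tray walls (tip ~(458,75), butt ~(445,198) in the wrist view). The wide drawer is out, the narrow one is shut, and the bowl, pot and cup show at the same pixels as at the start. I'll do a quick height and opening check, then hand in.

```bash
python3 - <<'E'
from h import *
s=manip.read_state();K,T=cam('wrist',s);p,d=get_image('wrist');C=cloud(K,T,d)
print('handle',C[190,447],C[130,453],'tip',ray_z(K,T,(458,76),.014),'butt',ray_z(K,T,(446,199),.02))
K,T=cam('top');print('drawer top edge',ray_z(K,T,(297,281),.068),'start .660 .042')
a=cv2.imread('pics/top0.png').astype(int);b=cv2.imread('pics/top8.png').astype(int)
for n,(u0,v0,u1,v1) in dict(pot=(140,160,203,222),cup=(445,163,497,213),bowl=(105,297,188,380),narrow=(345,212,388,234)).items(): print(n,abs(a-b)[v0:v1,u0:u1].mean().round(1))
manip.job_done()
E
```

```text
handle [ 0.36278267 -0.32186568  0.02330712] [ 0.41522957 -0.31889706  0.0205638 ] tip [ 0.4604642  -0.31760888  0.014     ] butt [ 0.35425725 -0.32370537  0.02      ]
drawer top edge [0.53589677 0.04902708 0.068     ] start .660 .042
pot 2.6
cup 2.0
bowl 3.4
narrow 4.9
the job is handed in; nothing more can be done
```

The trimming tool is lying in the tray and the job is handed in, at about 16 s of the 67 s allowed. No verdict was reported.

- **Drawer:** I pressed the wide front until it met its stop, and it sprang out. I then pinched the top of the panel and drew it open. My last measurement puts it about 0.125–0.13 m out.
- **Tool:** I lifted it by the handle and lowered it until the arm felt the tray floor. I pressed slightly harder than I meant to (about 18 N) before letting go.
- **Final position:** The tip is at about (0.460, -0.318) and the butt at about (0.354, -0.324), both well inside the tray walls. The top of the handle read 0.021–0.023 m, which fits lying flat on the floor.
- **Everything else:** The narrow drawer looked shut. The bowl, pot and cup matched their starting pictures apart from lighting changes, and the gripper is clear of everything.

No check failed. The arm's height and tilt drifted by up to about 15 mm and 0.03 rad on fast moves, and I corrected this before each contact.

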